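# Press a print-lift card through the guard window

## Robot

A 6-joint arm with a two-finger parallel gripper is mounted at the origin on the work surface. World frame = base frame: x ahead of the robot, y to its left, z up, the work surface at z = 0. Lengths are in m, angles in rad, forces in N, time in s.
With the tool pointing down it reaches from about 0.375 to 0.9 m from the base axis. Payload 3.1 kg.
Tool frame: the origin (TCP) lies midway between the tips of the shut fingers; the grasp point (between the pads) lies 19 mm behind it (manip.hold_point_z is the distance from the TCP to the grasp point, in m); z points along the fingers, y is the direction in which the jaws open and shut (so a half turn about z gives the same grasp; the last joint's range is limited). The gripper opens to 85 mm and grips with 20 to 120 N. Pads are 22 mm wide; open, the fingers measure 114 mm over their backs; the gripper's body (76 mm by 85 mm) begins 54 mm behind the grasp point. The pads swing forward as they close: fully open they stand 13 mm farther back than shut.
Start: joints at [-1.456, 0.527, 1.433, -0, 1.181, -0.178], TCP at [0.18, -0.598, 0.231] pointing down, gripper open.
Joint ranges: [-3.08, 3.08], [-0.75, 2.2], [0.22, 2.44], [-1.43, 4.57], [0, 2.65], [-2.85, 2.85]. Speed limits (rad/s): [2.79, 2.79, 3.14, 3.14, 3.14, 3.14].

## Interface

Orientations are given as a unit quaternion [x, y, z, w].
In Python, from station import manip gives the robot as it stands.
- The arm moves only by the tool drive_tool, never from a script. Its argument "motion" is one flat list of numbers, 7 for each row, row after row: the shift along the tool's x, y, z in mm, then the turn, a rotation vector about the tool's x, y, z in degrees, then the finger opening in mm, from 0 to 85.4. A call has 1 to 8 rows; each row is the pose to reach, as a shift and turn from the pose measured when the call began, along the tool's axes at that moment; what a row does not reach only later rows make up. A row lasts 1/8 s, in which the tool goes at most 62.5 mm and 10.7 degrees, less where a joint would pass 70% of its speed; a pose out of reach is approached as far as the arm can. A call with a gripper value outside its range is refused whole. The fingers move at their own pace and stop on an object; "force" is the grip in N (left out, the last holds). Time passes only in rows, so rows that repeat a pose let the fingers close. It gives the time, the measured TCP pose, the force and the opening at its end, in the units of the state.
- manip.sense(): the state, without advancing time (a new reading comes with each control period).
- manip.snapshot(name): name is "side" or "top"; returns a dict with "color" (420x560x3 uint8, red, green, blue), "fx", "fy", "cx", "cy" (pixels), "view" (4x4, takes a point from world to camera coordinates). Camera axes: x right, y up, looking along -z (the intrinsics and any distortion apply to the point x, -y, -z); pixel columns grow to the right and rows downward; lengths in m; the calibration is good to about 2 mm. A picture is of the moment at which its call begins. There is no depth.
- manip.sign_off(): hands the job in, once; it reports no verdict.
The state is a dict: "t": time; "q": joint angles; "qd": joint speeds; "tau": joint torques, N m; "tcp_pos": TCP position; "tool_rot": TCP orientation; "force": force on the tool from outside, world axes, zero at the start; "ft_torque": the same for the moment, N m; "finger_gap": opening from 0.0 (shut) to 1.0 (fully open).
Only numpy, scipy, OpenCV 4.12 (cv2) and the standard library are available. Lean on these libraries where they do the work, as an engineer would, in place of code of your own. Each camera call takes 0.05 s, during which the arm holds its last target.

## Task

Fix the fingerprint lift on its card: with the fingertips push the loose card carrier along its track, by the outer face of its black push block, until it is fully home against the stop under the press; slide it, do not lift it. Then reach down through the square window of the steel guard, press the lever's round pad fully down, keep it down for two seconds and let it spring back up. Do not touch the guard frame, do not press the lever before the carrier is home, and leave the other things on the table where they are.

Things in the scene. Friction and masses are not known exactly. Their poses are not given: they have to be found in the camera images.
- press: card press fixed to the table: grey bed 230 (x) x 200 (y), top at z = 20, a 96 wide runway going on to y = +300. Origin on the table under the press; +x away from the robot at yaw 0, +y along the runway, away from the press. Two guide rails along y, 10 high, inner faces at x = -32.5 and +32.5; steel end stop across the track at y = -45.5. Sizes in mm
- carrier: loose aluminium card carrier between the rails, 0.2-0.5 kg, 60 wide (x), 8 thick, white card on top, black push block (50 in x, 14 in y, top 60 above the table) at its +y end. Origin: underside centre of the card plate (y = -45 to +45); axes as the press. Starts 45-80 out in +y; home on the stop its origin is at x = 0, y = 0, z = 20 in the press frame. Friction 1-4 N
- push_face (a point): centre of the push block's outer upright face (the face looking to +y, away from the press), 24 above the bed, 44 above the table; axes as the carrier, so push towards its -y. With the carrier home this face is 100 away from the guard's nearest edge
- guard: the steel guard frame fixed over the press: a level top plate 5 thick, its upper side 120 above the table, reaching from x = -115 to +50 and y = -75 to +75, with one square window of 76 x 76, on four thin posts, with fence bars on the -x and -y sides. Origin and axes are those of the press
- guard_window (a point): centre of the square guard window, at the level of the plate's upper side (x = -35, y = 0, z = 120 in the press frame); the window's edges lie along the press's x and y, 38 from this point
- lever_pad (a point): centre of the top of the round black pad (36 diameter) on the end of the lever; straight under the window's centre, at rest 12 below the plate's upper side, 108 above the table; it goes 24 straight down to its stop
- lever (a joint): press lever, hinged 120 behind the pad (+x): 0 = up at rest, 0.20 rad = fully down on its stop. A spring returns it; the pad takes about 3 N to start and 8 N fully down
- powder_jar: squat clear jar with black cap, 58 dia x 55 high (origin at the centre of its underside); a bystander
- jar_lid: loose black jar lid, 64 dia x 14 high (origin at the centre of its underside); a bystander
- tumbler: clear drinking glass, 80 dia x 95 high (origin at the centre of its underside); a bystander
- amber_bottle: amber bottle, 54 dia x 110 high (origin at the centre of its underside); a bystander
- loupe: dark metal waisted loupe, 42 dia x 44 high (origin at the centre of its underside); a bystander
- powder_brush: black-handled brush, about 200 long, lying flat beside the press; a bystander
Not all that is in view belongs to the job. Leave any purple look-alike of the carrier alone.

How it is judged:
By the outcome, as a careful person would: the job done as asked, in the order asked, and still so for the second after the job is handed in, with the robot touching nothing.
It also fails if it takes over 51 s, if anything falls off the work surface, if the arm or the gripper's body presses on something with over 40 N, if the wrist force passes 120 N, or if a joint passes its speed limit or range.

## Working session

There is one attempt and no reset: what is moved stays moved. The work goes in short steps, Python scripts to look and compute and a tool call to move; the robot and the scene stay as the last step left them, time stands still between calls to the robot, and variables do not carry over. Pictures are saved under pics/ and viewed, and the job is handed in when it is done.

Besides the shell and the picture viewer there is one more tool, called after "Request:" as name(argument=value, ...) on one line, values as JSON. drive_tool: Moves the arm, as the interface text tells. Its arguments: {"type":"object","properties":{"motion":{"type":"array","items":{"type":"number"}},"force":{"type":"number"}},"required":["motion"]}

```bash
ls; mkdir -p pics; python3 - <<'E'
from station import manip
import cv2,json
import numpy as np
s=manip.sense(); print(s)
for n in("side","top"):
    d=manip.snapshot(n); cv2.imwrite(f"pics/{n}0.png",d["color"][:,:,::-1])
    print(n,d["fx"],d["fy"],d["cx"],d["cy"],[k for k in d]); print(np.array(d["view"]).tolist())
    np.savez(f"{n}0.npz",**d)
E
```

```text
pics
{'t': 0.0, 'q': array([-1.45654693e+00,  5.28446491e-01,  1.43391629e+00,  2.30071988e-05,
        1.18140299e+00, -1.78531666e-01]), 'qd': array([-0.00114607, -0.00058897, -0.00116971, -0.00137864,  0.00065361,
       -0.00167362]), 'tau': array([ 4.89847807e-04, -4.42348731e+01, -1.78027850e+01, -4.67623158e-04,
        8.54871178e-03,  7.05363874e-06]), 'tcp_pos': array([ 0.18031672, -0.59766888,  0.23034127]), 'tool_rot': array([ 9.89304083e-01,  1.45863811e-01,  4.55492977e-05, -1.08565230e-03]), 'force': array([ 0.32177542,  0.1249709 , -0.18963083]), 'ft_torque': array([ 0.02360664, -0.04363189, -0.03116383]), 'finger_gap': 1.0037088091137556}
side 436.25204674614605 436.25204674614605 277.2265043732318 203.8071295928369 ['color', 'fx', 'fy', 'cx', 'cy', 'view']
[[0.9948942532910323, -0.10032603595578671, -0.010959529090109261, -0.5893457172684535], [0.06182979245403408, 0.5200839857687695, 0.8518742421930375, -0.08607845638179394], [-0.07976529028073437, -0.8482024134935416, 0.5236317066509261, -0.9508211650849825], [0.0, 0.0, 0.0, 1.0]]
top 430.0449628025649 430.0449628025649 278.42325255403136 208.28243180488178 ['color', 'fx', 'fy', 'cx', 'cy', 'view']
[[-0.00629785852700543, -0.9997769229074248, 0.020160391854697583, -0.07142415305410753], [0.9981525141273064, -0.005066711039193475, 0.0605465686937129, -0.5579038615518712], [-0.06043091526123865, 0.020504459539486684, 0.9979617585958305, -0.7839793642717128], [0.0, 0.0, 0.0, 1.0]]
```

View pics/side0.png

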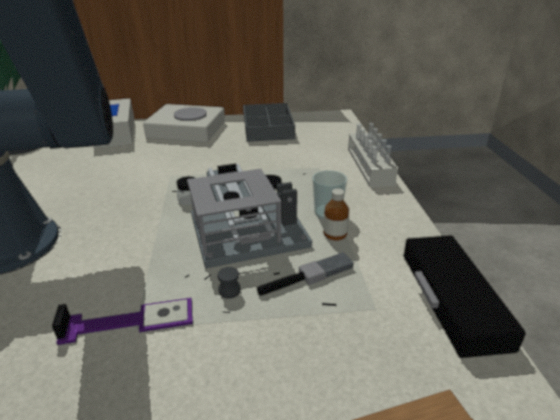

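View pics/top0.png

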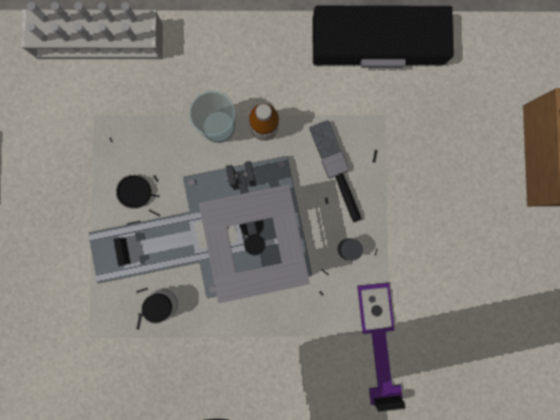

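```bash
python3 - <<'E'
import cv2
a=cv2.imread("pics/top0.png"); cv2.imwrite("pics/c1.png",cv2.resize(a[140:320,80:320],None,fx=3.3,fy=3.3,interpolation=cv2.INTER_CUBIC))
a=cv2.imread("pics/side0.png"); cv2.imwrite("pics/c2.png",cv2.resize(a[150:310,160:360],None,fx=3.7,fy=3.7,interpolation=cv2.INTER_CUBIC))
E
```

```text
(no output)
```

View pics/c1.png

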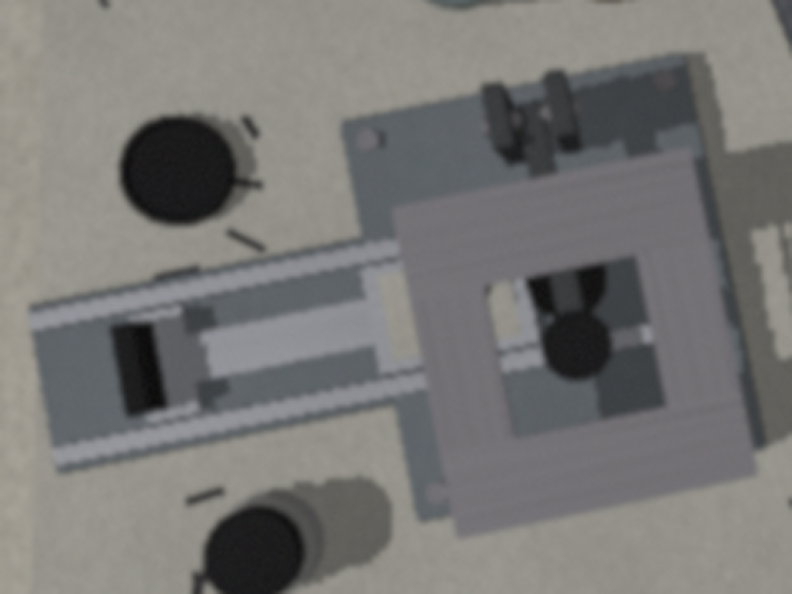

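View pics/c2.png

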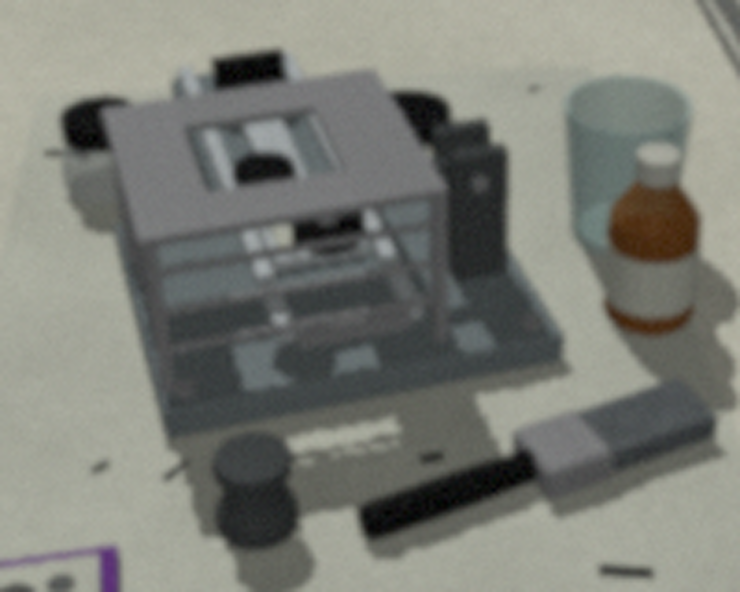

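```bash
cat > h.py <<'E'
import numpy as np
from scipy.optimize import least_squares
C={n:dict(np.load(f"{n}0.npz")) for n in("side","top")}
def proj(n,p):
    d=C[n]; q=np.c_[p,np.ones(len(p))]@d["view"].T
    return np.c_[d["cx"]+d["fx"]*q[:,0]/-q[:,2], d["cy"]+d["fy"]*q[:,1]/q[:,2]]
def ray(n,uv,z):
    d=C[n]; V=d["view"]; R=V[:3,:3]; c=-R.T@V[:3,3]
    r=R.T@np.array([(uv[0]-d["cx"])/d["fx"],-(uv[1]-d["cy"])/d["fy"],-1]); return c+r*(z-c[2])/r[2]
def W(pose,p):
    x,y,a,z=pose; p=np.atleast_2d(p)/1000.; c,s=np.cos(a),np.sin(a)
    return np.c_[x+c*p[:,0]-s*p[:,1],y+s*p[:,0]+c*p[:,1],p[:,2]+z]
E
python3 - <<'E'
from h import *
T=[(393,208,50,75,120),(690,152,50,-75,120),(757,472,-115,-75,120),(457,537,-115,75,120),(485,283,3,38,120),(637,257,3,-38,120),(665,405,-73,-38,120),(512,437,-73,38,120),(343,122,115,100,20),(703,55,115,-100,20),(420,522,-115,100,20),(30,305,48,300,20),(60,470,-48,300,20)]
S=[(140,240,-115,-75,120),(445,190,50,-75,120),(103,108,-115,75,120),(377,70,50,75,120),(170,408,-115,-100,20),(562,340,115,-100,20)]
T=np.array(T,float);S=np.array(S,float)
ut=T[:,:2]/3.3+[80,140]; us=S[:,:2]/3.7+[160,150]
def f(p): return np.r_[(proj("top",W(p,T[:,2:]))-ut),(proj("side",W(p,S[:,2:]))-us)].ravel()
for name,g,x0 in (("zfix",lambda p:f([*p,0]),[.5,-.02,.15]),("zfree",f,[.5,-.02,.15,0])):
    r=least_squares(g,x0,loss="soft_l1"); print(name,r.x,np.degrees(r.x[2])); 
    print(np.round(r.fun.reshape(-1,2),1).tolist())
p=[*least_squares(lambda p:f([*p,0]),[.5,-.02,.15],loss="soft_l1").x,0]
np.save("pose.npy",p)
a=p[2];R=np.array([[np.cos(a),np.sin(a)],[-np.sin(a),np.cos(a)]])
def loc(w): return np.r_[R@(w[:2]-p[:2]),w[2]]*1000
for lab,uv,z in (("blk outTL",(112,325),.06),("blk outBL",(128,418),.06),("innerT?",(153,320),.06),("innerB",(167,410),.06),("pad",(577,345),.108),("jar",(178,170),.055),("lid/jar",(255,553),.055),("jar@14",(178,170),.014),("o@14",(255,553),.014)):
    w=ray("top",(uv[0]/3.3+80,uv[1]/3.3+140),z); print(lab,w.round(4),loc(w).round(1))
for lab,uv,z in (("side blk topL",(213,55),.06),("side blk topR",(283,50),.06)):
    w=ray("side",(uv[0]/3.7+160,uv[1]/3.7+150),z); print(lab,w.round(4),loc(w).round(1))
E
```

```text
zfix [ 0.52704053 -0.02625736  0.19563513] 11.209067554451867
[[-0.6, -0.6], [-0.0, -1.9], [0.4, 1.0], [-0.4, 0.5], [-0.4, 0.5], [-0.4, -1.0], [0.5, 0.3], [0.6, 0.2], [3.5, -2.1], [-0.3, -2.8], [3.9, -0.9], [-2.2, -0.6], [-2.0, 1.1], [-1.5, 0.1], [0.0, -0.5], [-1.3, -0.3], [-1.4, -0.9], [-2.3, 4.3], [2.2, 1.1]]
zfree [ 0.52699836 -0.0260682   0.19549659 -0.00124555] 11.201129651096542
[[-0.6, -0.6], [-0.2, -1.8], [0.2, 0.9], [-0.4, 0.4], [-0.5, 0.5], [-0.6, -0.9], [0.4, 0.3], [0.5, 0.1], [3.6, -2.0], [-0.4, -2.6], [3.9, -1.0], [-2.0, -0.6], [-1.8, 1.0], [-1.5, 0.6], [-0.0, 0.0], [-1.2, 0.1], [-1.4, -0.5], [-2.2, 4.8], [2.1, 1.5]]
blk outTL [0.5036 0.2136 0.06  ] [ 23.6 239.8  60. ]
blk outBL [0.4547 0.2044 0.06  ] [-26.1 240.3  60. ]
innerT? [0.5061 0.1921 0.06  ] [ 21.9 218.3  60. ]
innerB [0.4587 0.1841 0.06  ] [-26.1 219.6  60. ]
pad [ 0.4925 -0.0336  0.108 ] [-35.3  -0.5 108. ]
jar [0.5862 0.1816 0.055 ] [ 98.5 192.4  55. ]
lid/jar [0.383  0.1384 0.055 ] [-109.3  189.5   55. ]
jar@14 [0.5904 0.1945 0.014 ] [105.1 204.3  14. ]
o@14 [0.3762 0.149  0.014 ] [-113.9  201.2   14. ]
side blk topL [0.4584 0.2069 0.06  ] [-22.  242.1  60. ]
side blk topR [0.5074 0.2088 0.06  ] [ 26.4 234.4  60. ]
```

```bash
cat > g.py <<'E'
from h import *
from station import manip
from scipy.spatial.transform import Rotation as Ro
p=np.load("pose.npy"); a=p[2]
Rp=np.array([[np.cos(a),-np.sin(a)],[np.sin(a),np.cos(a)]])
def st():
    s=manip.sense(); l=np.r_[Rp.T@(s["tcp_pos"][:2]-p[:2]),s["tcp_pos"][2]]*1000
    R=Ro.from_quat(s["tool_rot"]); xa=R.as_matrix()[:,0]
    print("t",round(s["t"],2),"loc",l.round(1),"w",s["tcp_pos"].round(4),"F",s["force"].round(1),"Fl",(Rp.T@s["force"][:2]).round(1),"gap",round(s["finger_gap"],3),"xang",np.degrees(np.arctan2(xa[1],xa[0])).round(2),"q",s["q"].round(2)); return s
def to(loc,s,yaw=None):
    w=W(p,loc)[0]; R=Ro.from_quat(s["tool_rot"])
    m=np.array([[np.cos(a),np.sin(a),0],[np.sin(a),-np.cos(a),0],[0,0,-1]]).T
    print(loc,"world",w.round(3),"shift",(R.inv().apply(w-s["tcp_pos"])*1000).round(1),"turn",np.degrees((R.inv()*Ro.from_matrix(m)).as_rotvec()).round(2))
E
python3 - <<'E'
from g import *
s=st()
for l in ([-100,-450,231],[-70,-300,231],[0,-150,231],[0,100,231],[0,290,231],[0,290,120],[0,290,40]): to(l,s)
E
```

```text
t 0.1 loc [-451.2 -493.2  230.4] w [ 0.1803 -0.5977  0.2304] F [0.7 0.2 0.5] Fl [0.7 0.1] gap 1.001 xang 16.77 q [-1.46  0.53  1.43  0.    1.18 -0.18]
[-100, -450, 231] world [ 0.516 -0.487  0.231] shift [353.7  -8.9  -0.4] turn [-0.11 -0.02  5.57]
[-70, -300, 231] world [ 0.517 -0.334  0.231] shift [ 3.981e+02 -1.553e+02 -1.000e-01] turn [-0.11 -0.02  5.57]
[0, -150, 231] world [ 0.556 -0.173  0.231] shift [ 4.823e+02 -2.978e+02  2.000e-01] turn [-0.11 -0.02  5.57]
[0, 100, 231] world [0.508 0.072 0.231] shift [ 506.6 -546.6    0.7] turn [-0.11 -0.02  5.57]
[0, 290, 231] world [0.471 0.258 0.231] shift [ 525.  -735.7    1.1] turn [-0.11 -0.02  5.57]
[0, 290, 120] world [0.471 0.258 0.12 ] shift [ 525.  -735.5  112.1] turn [-0.11 -0.02  5.57]
[0, 290, 40] world [0.471 0.258 0.04 ] shift [ 524.9 -735.4  192.1] turn [-0.11 -0.02  5.57]
```

Request:
drive_tool(motion=[50,-20,0,0,0,2,0,100,-50,0,0,0,4,0,150,-85,0,0,0,5.6,0,200,-120,0,0,0,5.6,0,250,-155,0,0,0,5.6,0,300,-190,0,0,0,5.6,0,350,-225,0,0,0,5.6,0,400,-265,0,0,0,5.6,0], force=40)

```text
t: 1.1
tcp_pos: [0.487, -0.2283, 0.2309]
tool_rot: [0.995, 0.097, 0.0, -0.001]
force: [1.2, -0.1, 0.3]
finger_gap: -0.0
```

```bash
python3 - <<'E'
from g import *
s=st()
for l in ([0,100,231],[0,290,231],[0,290,120],[0,290,40]): to(l,s)
E
```

```text
t 1.1 loc [ -78.5 -190.4  230.9] w [ 0.487  -0.2283  0.2309] F [ 1.2 -0.1  0.3] Fl [ 1.2 -0.3] gap -0.0 xang 11.16 q [-0.65  0.41  1.65  0.    1.08  0.73]
[0, 100, 231] world [0.508 0.072 0.231] shift [  78.3 -290.4    0.4] turn [-0.11 -0.01 -0.05]
[0, 290, 231] world [0.471 0.258 0.231] shift [  78.1 -480.4    0.8] turn [-0.11 -0.01 -0.05]
[0, 290, 120] world [0.471 0.258 0.12 ] shift [  78.1 -480.2  111.8] turn [-0.11 -0.01 -0.05]
[0, 290, 40] world [0.471 0.258 0.04 ] shift [  78.1 -480.1  191.8] turn [-0.11 -0.01 -0.05]
```

Request:
drive_tool(motion=[10,-60,0,0,0,0,0,20,-120,0,0,0,0,0,30,-180,0,0,0,0,0,40,-240,0,0,0,0,0,50,-300,0,0,0,0,0,60,-360,0,0,0,0,0,70,-420,0,0,0,0,0,78,-480,0,0,0,0,0])

```text
t: 2.1
tcp_pos: [0.4703, 0.2597, 0.2316]
tool_rot: [0.995, 0.097, -0.0, -0.001]
force: [1.8, 0.0, -0.2]
finger_gap: -0.002
```

```bash
python3 - <<'E'
from g import *
import cv2
s=st()
for l in ([0,290,120],[0,290,40]): to(l,s)
d=manip.snapshot("side"); cv2.imwrite("pics/s1.png",d["color"][:,:,::-1])
d=manip.snapshot("top"); cv2.imwrite("pics/t1.png",d["color"][:,:,::-1])
E
```

```text
t 2.1 loc [-1.000e-01  2.915e+02  2.316e+02] w [0.4703 0.2597 0.2316] F [ 1.8  0.  -0.2] Fl [ 1.7 -0.3] gap -0.002 xang 11.16 q [0.3  0.41 1.65 0.   1.08 1.67]
[0, 290, 120] world [0.471 0.258 0.12 ] shift [1.000e-01 1.700e+00 1.116e+02] turn [-0.1  -0.01 -0.05]
[0, 290, 40] world [0.471 0.258 0.04 ] shift [  0.    1.9 191.6] turn [-0.1  -0.01 -0.05]
```

View pics/t1.png

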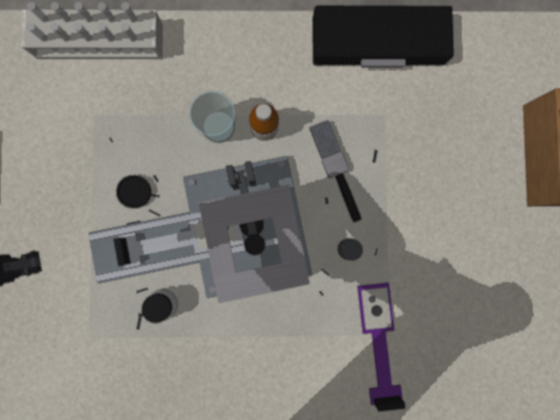

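View pics/s1.png

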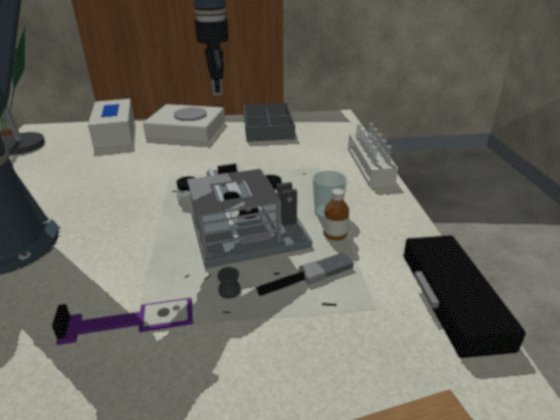

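The arm is at the left edge of the top view, about (20,265), beyond the runway. The carrier's black block is at (122,250), between the grey rails. The purple look-alike at (380,345) lies off the track, so I'm leaving it alone. Next I descend behind the block.

Request:
drive_tool(motion=[0,0,50,0,0,0,0,0,0,100,0,0,0,0,0,0,145,0,0,0,0,0,0,170,0,0,0,0,0,0,185,0,0,0,0,0,0,190,0,0,0,0,0,0,191,0,0,0,0])

```text
t: 3.08
tcp_pos: [0.4701, 0.2638, 0.041]
tool_rot: [0.995, 0.101, 0.001, -0.002]
force: [0.4, -0.1, -0.4]
finger_gap: 0.0
```

```bash
python3 - <<'E'
from g import *
import cv2
s=st()
d=manip.snapshot("top"); cv2.imwrite("pics/t2.png",cv2.resize(d["color"][140:320,30:270,::-1],None,fx=3.3,fy=3.3,interpolation=cv2.INTER_CUBIC))
E
```

```text
t 3.08 loc [  0.5 295.6  41. ] w [0.4701 0.2638 0.041 ] F [ 0.4 -0.1 -0.4] Fl [ 0.3 -0.2] gap 0.0 xang 11.55 q [0.3  0.71 1.79 0.01 0.64 1.67]
```

View pics/t2.png

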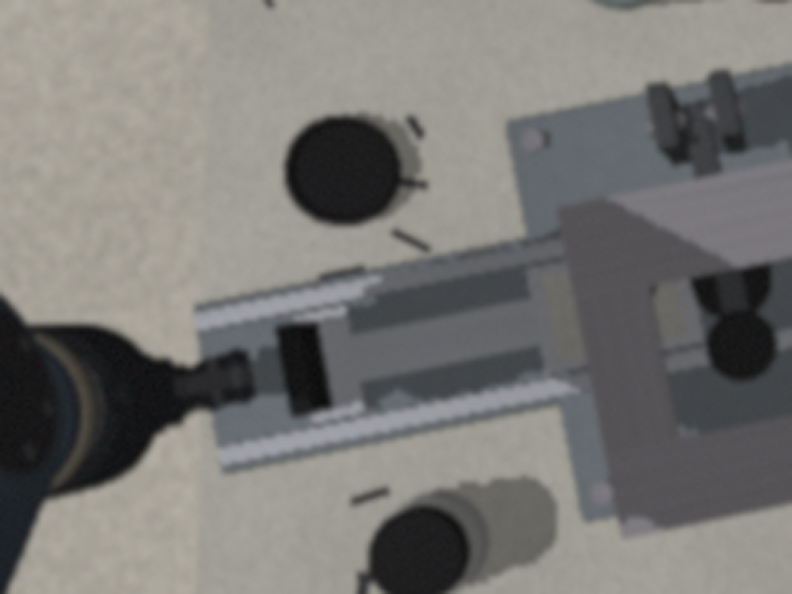

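The top crop shows the fingertips at (245,375), in line behind the block at (303,368), with clear space on both sides. Now I approach and push slowly.

Request:
drive_tool(motion=[0,8,1,0,0,0.3,0,0,16,1,0,0,0.3,0,0,23,1,0,0,0.3,0,0,29,1,0,0,0.3,0,0,34,1,0,0,0.3,0,0,39,1,0,0,0.3,0,0,44,1,0,0,0.3,0,0,49,1,0,0,0.3,0])

```text
t: 4.12
tcp_pos: [0.48, 0.216, 0.0401]
tool_rot: [0.995, 0.098, 0.001, -0.002]
force: [-0.9, 3.4, 0.1]
finger_gap: 0.004
```

```bash
python3 - <<'E'
from g import *
import cv2
s=st()
d=manip.snapshot("top"); cv2.imwrite("pics/t3.png",cv2.resize(d["color"][140:320,30:270,::-1],None,fx=3.3,fy=3.3,interpolation=cv2.INTER_CUBIC))
E
```

```text
t 4.12 loc [  0.9 246.8  40.1] w [0.48   0.216  0.0401] F [-0.9  3.4  0.1] Fl [-0.2  3.6] gap 0.004 xang 11.26 q [0.21 0.7  1.82 0.01 0.61 1.58]
```

View pics/t3.png

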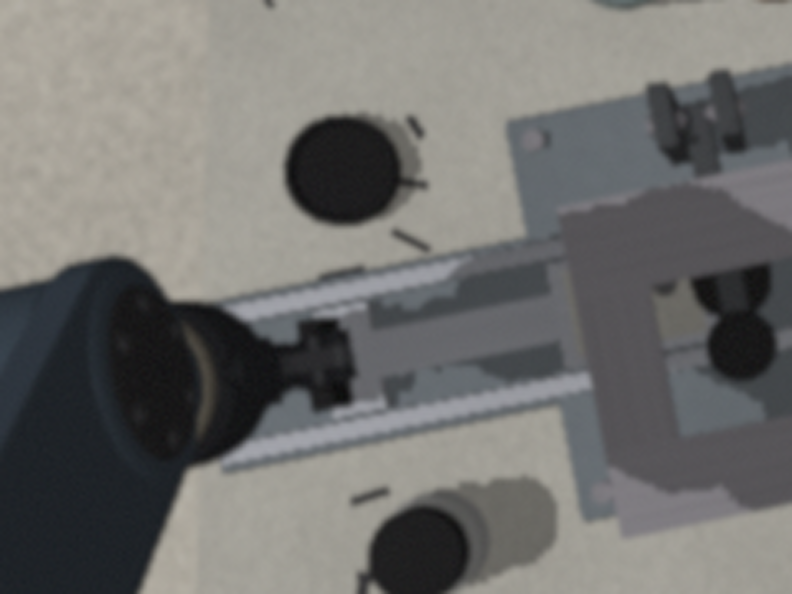

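Contact is made: the force is 3.6 N along +y, and the block has moved to about (325,365). I keep pushing.

Request:
drive_tool(motion=[0,6,0,0,0,0,0,0,12,0,0,0,0,0,0,18,0,0,0,0,0,0,24,0,0,0,0,0,0,30,0,0,0,0,0,0,36,0,0,0,0,0,0,41,0,0,0,0,0,0,46,0,0,0,0,0])

```text
t: 5.18
tcp_pos: [0.4891, 0.1701, 0.04]
tool_rot: [0.995, 0.098, 0.001, -0.002]
force: [-1.0, 4.9, 3.6]
finger_gap: -0.001
```

```bash
python3 - <<'E'
from g import *
s=st()
E
```

```text
t 5.17 loc [  1. 200.  40.] w [0.4891 0.1701 0.04  ] F [-1.   4.9  3.6] Fl [-0.1  5. ] gap -0.001 xang 11.24 q [0.12 0.7  1.84 0.01 0.6  1.48]
```

Request:
drive_tool(motion=[0,2,0,0,0,0,0,0,4,0,0,0,0,0,0,6,0,0,0,0,0,0,8,0,0,0,0,0])

```text
t: 5.68
tcp_pos: [0.4907, 0.1623, 0.04]
tool_rot: [0.995, 0.098, 0.001, -0.002]
force: [-0.6, 5.8, 3.3]
finger_gap: 0.001
```

Request:
drive_tool(motion=[0,1.5,0,0,0,0,0,0,3,0,0,0,0,0])

```text
t: 5.92
tcp_pos: [0.491, 0.1603, 0.04]
tool_rot: [0.995, 0.097, 0.001, -0.003]
force: [-1.4, 14.2, 3.7]
finger_gap: 0.004
```

Request:
drive_tool(motion=[0,2,0,0,0,0,0,0,2,0,0,0,0,0])

```text
t: 6.18
tcp_pos: [0.4911, 0.1603, 0.0401]
tool_rot: [0.995, 0.096, 0.001, -0.005]
force: [-2.2, 13.1, 3.8]
finger_gap: -0.002
```

```bash
python3 - <<'E'
from g import *
s=st()
E
```

```text
t 6.17 loc [  1.  190.   40.1] w [0.4911 0.1603 0.0401] F [-2.2 13.1  3.8] Fl [ 0.4 13.3] gap -0.002 xang 11.06 q [0.09 0.7  1.85 0.02 0.59 1.46]
```

The tool stalled at local y = 190 against a predicted 189.5, with 13 N on it, so the carrier is on the stop. I back off straight, rise and check.

Request:
drive_tool(motion=[0,-8,0,0,0,0,0,0,-25,0,0,0,0,0,0,-50,0,0,0,0,0,0,-70,-30,0,0,0,0,0,-90,-80,0,0,0,0,0,-110,-130,0,0,0,0,0,-110,-160,0,0,0,0,0,-110,-160,0,0,0,0])

```text
t: 7.18
tcp_pos: [0.471, 0.2677, 0.2034]
tool_rot: [0.995, 0.097, 0.004, -0.005]
force: [0.5, -0.1, -0.0]
finger_gap: -0.003
```

```bash
python3 - <<'E'
from g import *
import cv2
s=st()
d=manip.snapshot("top"); cv2.imwrite("pics/t4.png",cv2.resize(d["color"][140:320,80:320,::-1],None,fx=3.3,fy=3.3,interpolation=cv2.INTER_CUBIC))
d=manip.snapshot("side"); cv2.imwrite("pics/s4.png",cv2.resize(d["color"][150:310,160:360,::-1],None,fx=3.7,fy=3.7,interpolation=cv2.INTER_CUBIC))
q=proj("top",W(p,[[25,175,60],[-25,175,60],[25,161,60],[-25,161,60]])); print(((q-[80,140])*3.3).round(0).tolist())
E
```

```text
t 7.17 loc [  2.2 299.2 203.4] w [0.471  0.2677 0.2034] F [ 0.5 -0.1 -0. ] Fl [ 0.5 -0.2] gap -0.003 xang 11.13 q [0.31 0.45 1.68 0.01 1.   1.68]
[[233.0, 298.0], [250.0, 391.0], [259.0, 293.0], [276.0, 385.0]]
```

View pics/t4.png

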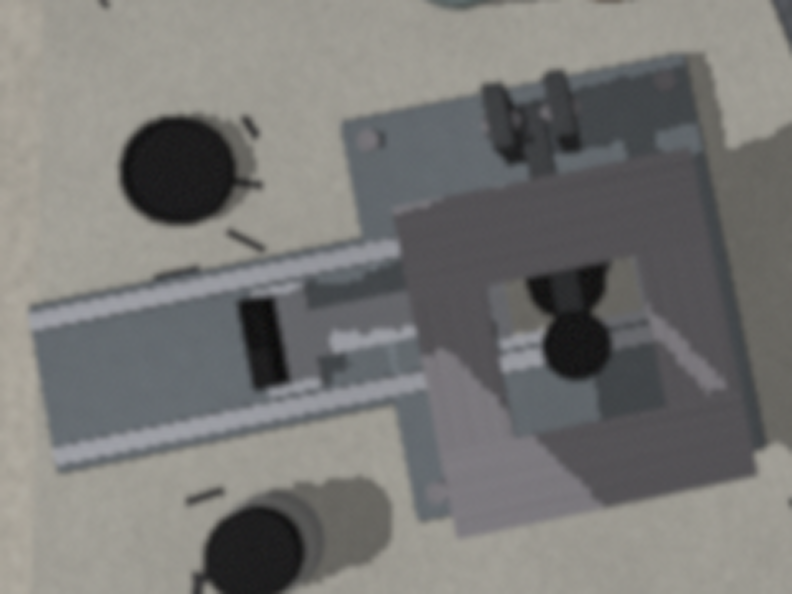

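View pics/s4.png

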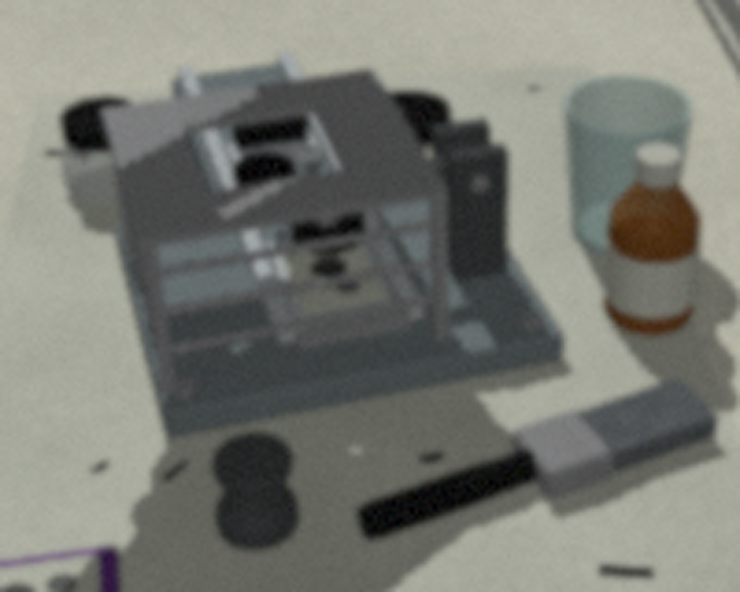

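The block now spans about (238–288, 297–390) in the crop, with home predicted at x = 233–276. The side view shows the card up against the end stop, so the carrier is home. Next is the window.

```bash
python3 - <<'E'
from g import *
s=st()
to([-35,0,203],s); to([-35,0,150],s)
E
```

```text
t 7.28 loc [ -0.  298.5 200.5] w [0.469  0.2666 0.2005] F [-0.1  0.3 -1.1] Fl [-0.   0.3] gap 0.002 xang 11.08 q [0.31 0.45 1.68 0.01 1.   1.68]
[-35, 0, 203] world [ 0.493 -0.033  0.203] shift [-34.3 298.6  -5.1] turn [-0.48 -0.11 -0.13]
[-35, 0, 150] world [ 0.493 -0.033  0.15 ] shift [-34.4 299.   47.9] turn [-0.48 -0.11 -0.13]
```

Request:
drive_tool(motion=[-7,60,-3,0,0,0,0,-14,120,-3,-0.5,0,0,0,-21,180,-3,-0.5,0,0,0,-28,240,-3,-0.5,0,0,0,-32,280,-3,-0.5,0,0,0,-34,298,-3,-0.5,0,0,0,-34,299,-3,-0.5,0,0,0,-34,299,-3,-0.5,0,0,0])

```text
t: 8.28
tcp_pos: [0.4924, -0.0322, 0.2003]
tool_rot: [0.995, 0.097, 0.0, -0.0]
force: [-1.0, 0.1, 0.8]
finger_gap: 0.004
```

```bash
python3 - <<'E'
from g import *
import cv2
s=st()
to([-35,0,140],s); to([-35,0,108],s)
d=manip.snapshot("side"); cv2.imwrite("pics/s5.png",cv2.resize(d["color"][80:300,130:390,::-1],None,fx=2.7,fy=2.7,interpolation=cv2.INTER_CUBIC))
E
```

```text
t 8.28 loc [-35.1   0.9 200.3] w [ 0.4924 -0.0322  0.2003] F [-1.   0.1  0.8] Fl [-0.9  0.3] gap 0.004 xang 11.12 q [-0.29  0.4   1.79  0.    0.95  1.08]
[-35, 0, 140] world [ 0.493 -0.033  0.14 ] shift [ 0.1  1.  60.3] turn [-0.05 -0.02 -0.09]
[-35, 0, 108] world [ 0.493 -0.033  0.108] shift [ 0.1  1.  92.3] turn [-0.05 -0.02 -0.09]
```

View pics/s5.png

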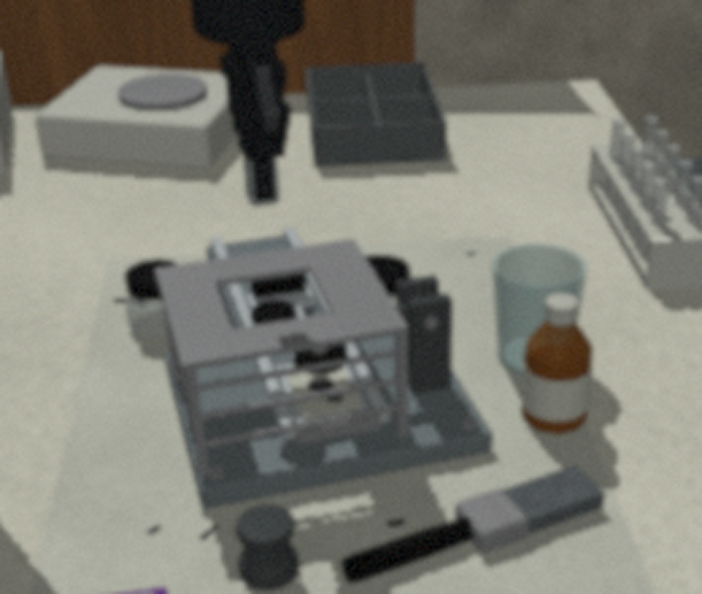

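The fingertips, at (262,198) in the crop, are vertically above the window and pad at (272,312). Now I descend to just above the pad.

Request:
drive_tool(motion=[0,1,25,0,0,0,0,0,1,45,0,0,0,0,0,1,60,0,0,0,0,0,1,70,0,0,0,0,0,1,76,0,0,0,0,0,1,76,0,0,0,0])

```text
t: 9.07
tcp_pos: [0.4927, -0.0325, 0.1244]
tool_rot: [0.995, 0.098, 0.0, -0.0]
force: [-0.1, 0.2, 0.0]
finger_gap: 0.005
```

```bash
python3 - <<'E'
from g import *
import cv2
s=st()
d=manip.snapshot("side"); cv2.imwrite("pics/s6.png",cv2.resize(d["color"][80:300,130:390,::-1],None,fx=2.7,fy=2.7,interpolation=cv2.INTER_CUBIC))
E
```

```text
t 9.07 loc [-34.9   0.6 124.4] w [ 0.4927 -0.0325  0.1244] F [-0.1  0.2  0. ] Fl [-0.1  0.2] gap 0.005 xang 11.2 q [-0.29  0.52  1.86  0.    0.76  1.08]
```

View pics/s6.png

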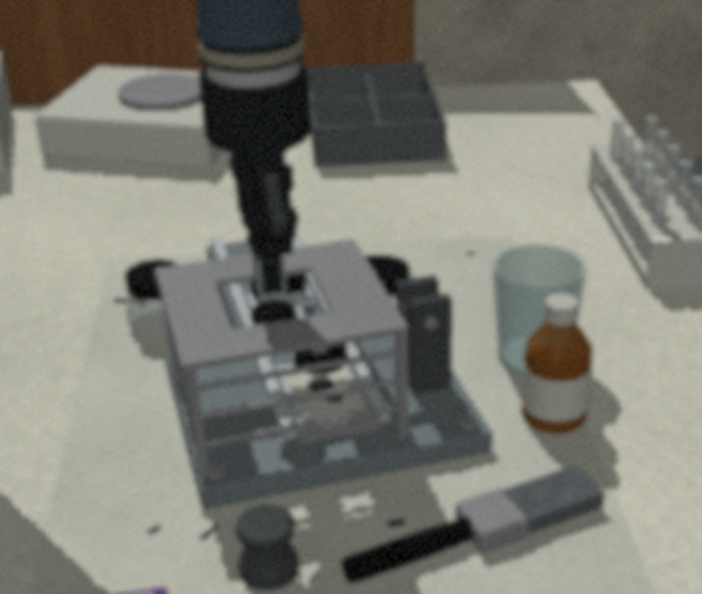

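The tips are centred over the pad at about (270,290), just at plate level. Now I press.

Request:
drive_tool(motion=[0,0,8,0,0,0,0,0,0,14,0,0,0,0,0,0,20,0,0,0,0,0,0,25,0,0,0,0,0,0,30,0,0,0,0,0,0,34,0,0,0,0,0,0,37,0,0,0,0,0,0,38,0,0,0,0])

```text
t: 10.12
tcp_pos: [0.4914, -0.0329, 0.0866]
tool_rot: [0.995, 0.098, -0.001, -0.0]
force: [-4.5, -3.5, 8.1]
finger_gap: -0.001
```

Request:
drive_tool(motion=[0,0,1.5,0,0,0,0,0,0,3,0,0,0,0])

```text
t: 10.38
tcp_pos: [0.4914, -0.0331, 0.0843]
tool_rot: [0.995, 0.098, -0.001, -0.0]
force: [-3.4, -0.5, 18.2]
finger_gap: -0.0
```

Request:
drive_tool(motion=[0,0,1,0,0,0,0,0,0,1,0,0,0,0,0,0,1,0,0,0,0,0,0,1,0,0,0,0,0,0,1,0,0,0,0,0,0,1,0,0,0,0,0,0,1,0,0,0,0,0,0,1,0,0,0,0])

```text
t: 11.38
tcp_pos: [0.4913, -0.0331, 0.0845]
tool_rot: [0.995, 0.098, -0.001, -0.0]
force: [-3.1, -0.8, 14.3]
finger_gap: -0.003
```

```bash
python3 - <<'E'
from g import *
import cv2
s=st()
d=manip.snapshot("side"); cv2.imwrite("pics/s7.png",cv2.resize(d["color"][80:300,130:390,::-1],None,fx=2.7,fy=2.7,interpolation=cv2.INTER_CUBIC))
E
```

```text
t 11.38 loc [-36.4   0.3  84.5] w [ 0.4913 -0.0331  0.0845] F [-3.1 -0.8 14.3] Fl [-3.2 -0.2] gap -0.003 xang 11.21 q [-0.29  0.6   1.89 -0.    0.66  1.08]
```

View pics/s7.png

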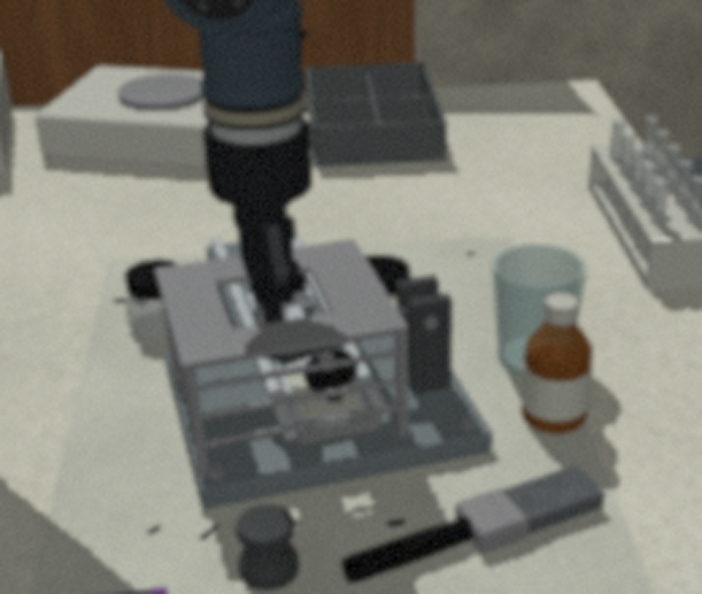

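The lever is down: the press foot at (330,370) has lowered onto the card, and the tool is stalled at z = 84.5 mm with 14 N. I keep holding.

Request:
drive_tool(motion=[0,0,1,0,0,0,0,0,0,1,0,0,0,0,0,0,1,0,0,0,0,0,0,1,0,0,0,0,0,0,1,0,0,0,0,0,0,1,0,0,0,0,0,0,1,0,0,0,0,0,0,1,0,0,0,0])

```text
t: 12.42
tcp_pos: [0.4913, -0.0331, 0.0846]
tool_rot: [0.995, 0.098, -0.0, 0.0]
force: [-3.0, 0.3, 13.2]
finger_gap: -0.003
```

Request:
drive_tool(motion=[0,0,1,0,0,0,0,0,0,1,0,0,0,0,0,0,1,0,0,0,0,0,0,1,0,0,0,0,0,0,1,0,0,0,0,0,0,1,0,0,0,0,0,0,1,0,0,0,0,0,0,1,0,0,0,0])

```text
t: 13.42
tcp_pos: [0.4913, -0.0331, 0.0846]
tool_rot: [0.995, 0.098, 0.0, 0.0]
force: [-3.7, -0.3, 12.2]
finger_gap: 0.003
```

Request:
drive_tool(motion=[0,0,-4,0,0,0,0,0,0,-10,0,0,0,0,0,0,-17,0,0,0,0,0,0,-26,0,0,0,0,0,0,-40,0,0,0,0,0,0,-65,0,0,0,0,0,0,-100,0,0,0,0,0,0,-140,0,0,0,0])

```text
t: 14.42
tcp_pos: [0.4905, -0.0329, 0.2256]
tool_rot: [0.995, 0.098, -0.001, -0.0]
force: [1.4, 0.3, 0.5]
finger_gap: -0.0
```

```bash
python3 - <<'E'
from g import *
import cv2
s=st()
d=manip.snapshot("side"); cv2.imwrite("pics/s8.png",cv2.resize(d["color"][80:300,130:390,::-1],None,fx=2.7,fy=2.7,interpolation=cv2.INTER_CUBIC))
d=manip.snapshot("top"); cv2.imwrite("pics/t8.png",d["color"][:,:,::-1])
E
```

```text
t 14.43 loc [-37.1   0.6 225.6] w [ 0.4905 -0.0329  0.2256] F [1.4 0.3 0.5] Fl [1.4 0.1] gap -0.0 xang 11.2 q [-0.29  0.36  1.77 -0.    1.02  1.08]
```

View pics/s8.png

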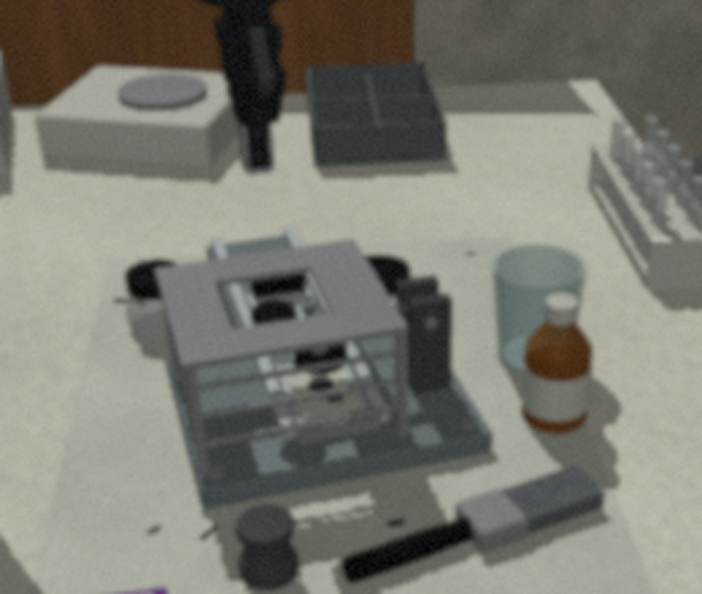

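View pics/t8.png

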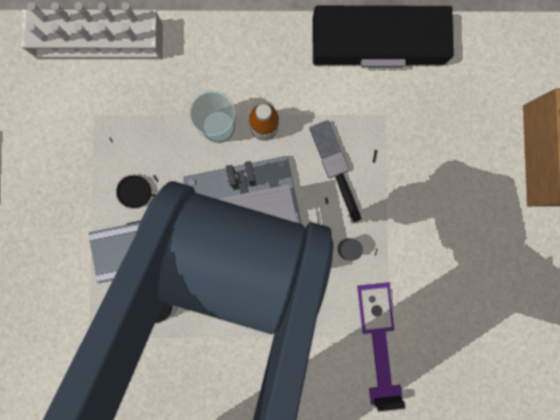

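The pad is back up at (272,312), the block is still at home at (278,285), and nothing else has moved. I hand in.

```bash
python3 -c "
from station import manip
print(manip.sign_off())"
```

```text
the job is handed in; nothing more can be done
None
```

The job is done and handed in at about 14.5 s of the 51 s allowed; the sign-off reports no verdict.

- **Carrier:** I pushed it by the block's outer face with the shut fingertips until it stopped moving. The tool stalled under 13–14 N at y = 190 mm in the press frame. I had worked out 189.5 mm for home, taking about 14.5 mm as half the shut fingers' depth. In the top view afterwards, the block's edge was about 3 mm further in than home as projected. I put that down to pixel reading and calibration error, because the side view showed the card against the stop.
- **Lever:** I went down through the middle of the window and pressed the pad to z ≈ 84.5 mm, against 84 mm expected. I held it there for about 3 s with 12–18 N, then let it go. There was about 3 N of sideways force during the hold. I take that as pad friction, since the fingers were within about 1.5 mm of the window's centre, so I saw no sign of touching the guard.
- **Last checks:** The final side picture shows the pad back up, the block still at home and the things in that view where they were. The arm hid the carrier, the press and the jar from the top camera, so for those I rely on the side view. The tool is clear at z = 226 mm with no contact force.

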